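# Stand up the fallen sample bottle and present it to the bar code reader

### The job

The square sample bottle with the blue cap has been knocked over: stand it upright on the bench, setting it down rather than dropping it, and let go so that it stands by itself. Then take it by its blue cap, lift it clear of the bench and hold it upright and steady in front of the bar code reader's window, with the middle of the bottle level with the middle of the window, straight out from it, about 8 cm away, and finish there still holding it by the cap. Do not bump the reader, and leave the orange-capped bottle, the beaker and the tube rack as they stand.

Things in the scene. Friction and masses are not known exactly. Their poses are not given: they have to be found in the camera images.
- bottle: the fallen sample bottle: white plastic, 0.15 to 0.3 kg, 140 mm long; square body 56 x 56 mm, 90 mm long, with a blue-edged label all round, 10 mm shoulder, 10 mm neck 34 mm wide, round blue cap 40 mm wide, 30 mm high. Starts lying on a flat side. Origin on its long axis, half-way along; z axis from base to cap, x and y square to the flat sides
- bottle_cap: the blue cap, fixed to the bottle: round, 40 mm wide, 30 mm high; origin in its middle, 55 mm from the bottle's middle along the bottle's z axis
- reader: bar code reader, fixed: grey head 80 mm wide, 70 mm deep, from 104 to 198 mm above the bench, on a post with a foot 110 x 100 mm, 14 mm high; dark window with a red stripe, and a red strip on the head's top along the window edge. Origin on the bench under the head's middle; window faces along its -x axis, 36 mm from the origin, its middle 150 mm above the bench
- read_spot (a point): the spot where the middle of the bottle is to be held: straight out from the middle of the reader's window, 79 mm from it, 150 mm above the bench; axes as the reader's (x points to the reader, z up)
- spare: bystander: bottle of the same shape and size with an orange cap, standing; origin half-way up, 70 mm above its base
- beaker: bystander: glass beaker, 72 mm wide, 90 mm high, standing; origin at the centre of its underside
- rack: bystander: green tube rack with capped tubes, 60 x 100 x 77 mm (x, y, z); origin at the centre of its underside
There are look-alikes about, which are no part of the job. There is more than one size of the reader; the job needs the largest.

How it is judged:
By the outcome, as a careful person would: the job done as asked, in the order asked, and still so for the second after the job is handed in, while the arm keeps its last pose, push and grip.
It also fails if it takes over 64 s, if anything falls off the work surface, if the arm or the gripper's body presses on something with over 40 N, if the wrist force passes 120 N, or if a joint passes its speed limit or range.

### The arm

A 6-joint arm with a two-finger parallel gripper is mounted at the origin on the work surface. World frame = base frame: x ahead of the robot, y to its left, z up, the work surface at z = 0. Lengths are in mm, angles in degrees, forces in N, time in s.
With the tool pointing down it reaches from about 300 to 850 mm from the base axis. Payload 4.2 kg.
Tool frame: the origin (TCP) lies between the finger pads; the fingertips stand 11 mm ahead of it and the grasp point (between the pads) lies 8 mm behind it (env.tips_ahead is the distance from the TCP to the fingertips, in mm); z points along the fingers, y is the line along which they close (so a half turn about z gives the same grasp; the last joint's range is limited). The gripper opens to 91 mm and grips with 3 to 60 N. Pads are 32 mm wide; open, the fingers measure 118 mm over their backs; the gripper's body (76 mm by 178 mm) begins 60 mm behind the grasp point.
Start: joints at [72.823, 18.312, 89.639, -0, 72.044, -1.146], TCP at [158.796, 552.656, 192.576] pointing down, gripper open.
Joint ranges: [-177.97, 177.97], [-48.28, 115.42], [12.27, 149.76], [-77.06, 257.06], [2.81, 150.46], [-146.56, 146.56]. Speed limits (degrees/s): [147.25, 147.25, 180, 180, 180, 180].

### API

Orientations are given as [roll, pitch, yaw] about the fixed x, y, z axes, in that order (R = Rz(yaw) Ry(pitch) Rx(roll)).
In Python, from workcell import env, cams gives the robot as it stands.
- The arm moves only by the tool step_arm, never from a script. Its arguments are lists of equal length, an entry for each row: "linear": the shift along the tool's x, y, z in units of 30 cm (1.0 is 30 cm), a list of three; "turn": the turn about the tool's z in units of 360 degrees (1.0 is 360 degrees). In form: {"linear": [[tx, ty, tz], ...], "turn": [turn, ...]}. A call has 1 to 20 rows; each row is the pose to reach, as a shift and turn from the pose commanded when the call began, along the tool's axes at that moment, turning the shorter way round; what a row does not reach only later rows make up. A row lasts 1/8 s, in which the tool goes at most 62.5 mm and 10.7 degrees, less where a joint would pass 70% of its speed; a pose out of reach is approached as far as the arm can. A call with a number of a shift or a turn outside -1 to 1 is refused whole. A call with a gripper value outside its range is refused whole. "fingers" is the closure, from -1 (fully open) to 1 (shut), so that 0 is half open, set as the call begins (left out, the last holds). The fingers move at their own pace and stop on an object; "force" is the grip in N (left out, the last holds). Time passes only in rows, so rows that repeat a pose let the fingers close. It gives the time, the measured TCP pose, the force, the opening and the grip force at its end, in the units of the state.
- env.state(): the state, without advancing time (a new reading comes with each control period).
- cams.grab_frame(name): name is "scene" or "top" or "wrist"; returns a dict with "color" (400x640x3 uint8, blue, green, red), "fx", "fy", "cx", "cy" (pixels), "extrinsics" (4x4, takes a point from camera to world coordinates); the wrist camera has in their place "tool_from_camera" (4x4, takes a point from camera to tool coordinates, whose origin is the TCP and whose axes are the flange's). Camera axes: x right, y down, z forward; pixel columns grow to the right and rows downward; lengths in mm; the calibration is good to about 2 mm. A picture is of the moment at which its call begins: read the wrist's pose just before it. There is no depth.
- env.job_done(): hands the job in; it is judged then, once.
The state is a dict: "time_s": time; "qpos": joint angles; "qvel": joint speeds; "effort": joint torques, N m; "ee_pos": TCP position; "ee_rot": TCP orientation; "force": force on the tool from outside, world axes, zero at the start; "torque": the same for the moment, N m; "gripper_width": finger opening in mm; "gripper_force": force on a finger pad.
Only numpy, scipy, OpenCV 4.12 (cv2) and the standard library are available. Lean on these libraries where they do the work, as an engineer would, in place of code of your own. Each camera call takes 0.05 s, during which the arm holds its last target. There are 200 camera calls.

## Working session

There is one attempt and no reset: what is moved stays moved. The work goes in short steps, Python scripts to look and compute and a tool call to move; the robot and the scene stay as the last step left them, time stands still between calls to the robot, and variables do not carry over. Pictures are saved under pics/ and viewed, at most 10 in all, crops included, and the job is handed in when it is done.

Besides the shell and the picture viewer there is one more tool, called after "Call:" in YAML: its name, and indented under it one key for each argument. step_arm: Moves the arm, as the interface text tells. Its arguments: {"type":"object","properties":{"linear":{"type":"array"},"turn":{"type":"array"},"fingers":{"type":"number"},"force":{"type":"number"}},"required":["linear","turn"]}

```bash
ls; mkdir -p pics
python3 - <<'E'
from workcell import env,cams
import cv2,numpy as np,pickle
d={}
for n in("scene","top","wrist"):
    f=cams.grab_frame(n);d[n]=f;cv2.imwrite(f"pics/{n}0.png",f["color"])
    print(n,f["fx"],f["fy"],f["cx"],f["cy"],np.round(f.get("extrinsics",f.get("tool_from_camera")),3).tolist())
pickle.dump(d,open("f0.pkl","wb"));print(env.state())
E
```

```text
pics
scene 394.27008456693636 394.27008456693636 320.545678504033 196.6017973848867 [[-0.589, 0.474, -0.655, 1174.23], [0.808, 0.342, -0.479, 504.114], [-0.002, -0.811, -0.585, 643.329], [0.0, 0.0, 0.0, 1.0]]
top 437.39234515271806 437.39234515271806 321.7249081973943 202.15006158393007 [[0.016, -0.986, 0.167, 406.404], [-1.0, -0.016, 0.001, 90.122], [0.001, -0.167, -0.986, 1188.229], [0.0, 0.0, 0.0, 1.0]]
wrist 334.08728719361676 334.08728719361676 320.86610145927494 202.8335652522163 [[0.0, -0.965, -0.261, 73.811], [1.0, 0.0, 0.001, 0.862], [-0.001, -0.261, 0.965, -191.48], [0.0, 0.0, 0.0, 1.0]]
{'time_s': 0.15, 'qpos': array([ 7.28211751e+01,  1.83441801e+01,  8.96901984e+01, -1.23730400e-03,
        7.20422484e+01, -1.14520180e+00]), 'qvel': array([ 0.00944161, -0.11581266, -0.2047628 ,  0.00032899, -0.13756729,
        0.04917399]), 'effort': array([ 4.52525937e-04, -4.12768400e+01, -2.32152593e+01,  7.25911930e-02,
        4.33876854e-02, -1.02833797e-04]), 'ee_pos': array([158.6979346 , 552.25308878, 191.90489317]), 'ee_rot': array([-1.79923365e+02, -3.55201239e-04,  1.63966759e+02]), 'force': array([ 0.32948989, -0.08558598,  1.28982485]), 'torque': array([ 0.00974825, -0.0107577 ,  0.00192207]), 'gripper_force': 0.0, 'gripper_width': 91.49714099704559}
```

View pics/top0.png

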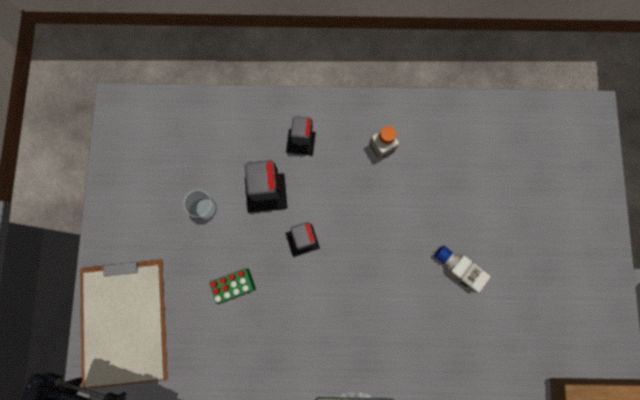

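View pics/scene0.png

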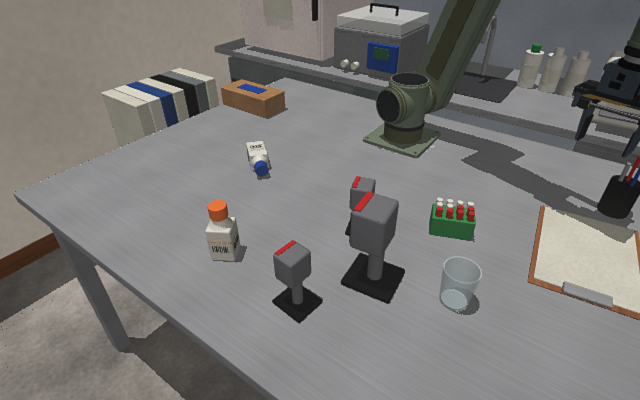

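The top view shows the fallen blue-capped bottle: cap (445,255), body (470,273). The spare is at (386,140), the beaker at (200,207) and the rack at (232,286). There are three readers, at (262,178) (the largest), (302,132) and (304,237). In the scene view the big reader's head is at (373,225), the bottle at (259,158) and the spare at (221,230).

Possible mix-ups:
- **Bottle:** orange-capped spare (386,140) against the blue-capped one (445,255). I choose the blue.
- **Reader:** (302,132) and (304,237) are small. I choose (262,178).
- **Other:** the blue patch in the scene view at (258,95) is part of the box.

```bash
cat > h.py <<'E'
import numpy as np,cv2,pickle
def ray(f,uv,E=None):
    E=f["extrinsics"] if E is None else E
    d=np.array([(uv[0]-f["cx"])/f["fx"],(uv[1]-f["cy"])/f["fy"],1.])
    return np.array(E)[:3,3],np.array(E)[:3,:3]@d
def plane(f,uv,z,E=None):
    o,d=ray(f,uv,E);return o+d*(z-o[2])/d[2]
def tri(r1,r2):
    (a,d),(b,e)=r1,r2
    t=np.linalg.lstsq(np.c_[d,-e],b-a,rcond=None)[0]
    p,q=a+d*t[0],b+e*t[1];return (p+q)/2,np.linalg.norm(p-q)
def blobs(im,lo,hi,amin=20,roi=None):
    h=cv2.cvtColor(im,cv2.COLOR_BGR2HSV);m=cv2.inRange(h,lo,hi)
    if roi:
        k=np.zeros_like(m);x0,y0,x1,y1=roi;k[y0:y1,x0:x1]=1;m*=k
    n,l,s,c=cv2.connectedComponentsWithStats(m)
    return [(c[i],s[i],(l==i).astype(np.uint8)) for i in range(1,n) if s[i][4]>=amin]
E
python3 - <<'E'
from h import *
d=pickle.load(open("f0.pkl","rb"))
T,S=d["top"],d["scene"]
print("BLUE")
for f,n,roi in((T,"top",(400,220,520,320)),(S,"scene",(230,130,290,190))):
    for c,s,m in blobs(f["color"],(105,120,40),(130,255,255),15,roi):
        print(n,c,s,np.round(plane(f,c,28),1))
    for c,s,m in blobs(f["color"],(0,0,120),(180,70,255),60,roi):
        r=cv2.minAreaRect(np.argwhere(m)[:,::-1].astype(np.float32));print(n,"white",c,s[4],r,np.round(plane(f,c,45),1))
        if n=="top": print(np.round([plane(f,p,56) for p in cv2.boxPoints(r)],1))
print("RED")
for f,n,roi in((T,"top",(230,100,330,260)),(S,"scene",(260,160,400,270))):
    for c,s,m in blobs(f["color"],(0,150,90),(8,255,255),15,roi)+blobs(f["color"],(172,150,90),(180,255,255),15,roi):
        r=cv2.minAreaRect(np.argwhere(m)[:,::-1].astype(np.float32));print(n,c,s[4],np.round(r[0],1),np.round(cv2.boxPoints(r),1).tolist(),np.round([plane(f,p,198)[:2] for p in cv2.boxPoints(r)],1).tolist())
a=cv2.resize(T["color"][215:310,410:530],None,fx=4,fy=4,interpolation=2)
b=cv2.resize(T["color"][140:220,225:315],None,fx=4,fy=4,interpolation=2)
c=np.zeros((a.shape[0],a.shape[1]+b.shape[1],3),np.uint8)
c[:,:a.shape[1]]=a;c[:b.shape[0],a.shape[1]:]=b[:c.shape[0]]
cv2.imwrite("pics/crop1.png",c[:,:800])
E
```

```text
BLUE
top [442.96987952 254.18072289] [435 247  17  16 166] [ 469.1 -230.5   28. ]
top white [411.84246575 233.39726027] 438 ((416.0, 235.0), (30.0, 32.0), 90.0) [ 521.1 -145.9   45. ]
[[ 554.5 -113.4   56. ]
 [ 555.8 -196.9   56. ]
 [ 477.8 -194.8   56. ]
 [ 476.6 -112.3   56. ]]
top white [484.77490388 271.50611674] 2861 ((482.79541015625, 269.6328125), (99.58866119384766, 71.3169937133789), 89.01223754882812) [ 425.3 -332.5   45. ]
[[ 555.2 -234.1   56. ]
 [ 561.4 -420.4   56. ]
 [ 309.  -409.7   56. ]
 [ 303.2 -230.4   56. ]]
top white [411.91295747 287.86053412] 1011 ((418.5, 286.5), (37.0, 65.0), 0.0) [ 380.9 -143.4   45. ]
[[ 303.9 -109.8   56. ]
 [ 466.3 -112.1   56. ]
 [ 467.8 -207.4   56. ]
 [ 305.3 -202.8   56. ]]
scene [260.8        168.09090909] [254 161  14  15 165] [ 471.5 -228.8   28. ]
scene white [259.3454379  158.72871529] 3277 ((259.5, 159.5), (59.0, 59.0), 90.0) [ 454.2 -248.8   45. ]
RED
top [307.7        127.01666667] 60 [307.7 127. ] [[305.20001220703125, 134.89999389648438], [306.70001220703125, 118.80000305175781], [310.29998779296875, 119.0999984741211], [30
[... 741 characters left out ...]
156, 175.8000030517578], [360.20001220703125, 177.60000610351562], [355.20001220703125, 187.60000610351562]] [[608.7, 168.2], [571.2, 156.7], [572.7, 166.4], [609.9, 177.4]]
scene [363.30573248 201.15923567] 157 [363.5 201.1] [[353.20001220703125, 208.5], [368.5, 189.39999389648438], [373.70001220703125, 193.60000610351562], [358.3999938964844, 212.6999969482422]] [[670.4, 210.8], [599.8, 202.1], [606.2, 217.7], [675.4, 225.2]]
scene [284.88764045 247.24719101] 89 [284.9 247.3] [[274.3999938964844, 252.1999969482422], [293.0, 239.1999969482422], [295.29998779296875, 242.39999389648438], [276.70001220703125, 255.39999389648438]] [[843.1, 169.5], [801.2, 174.0], [805.2, 182.1], [846.6, 177.4]]
```

View pics/crop1.png

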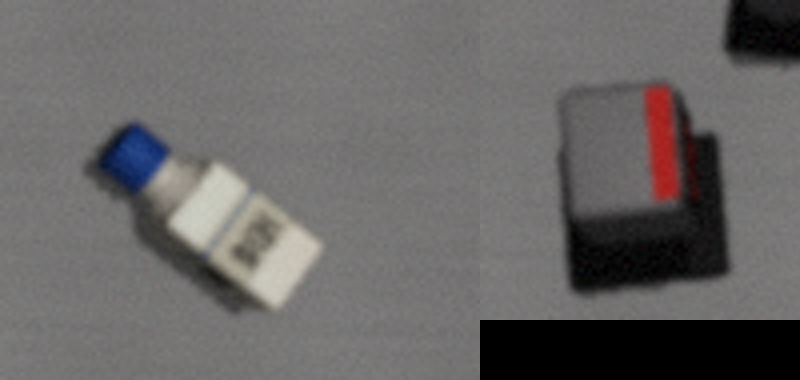

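The close crop confirms the choice. The blue-capped bottle lies with its cap at upper left, pixel (443,254), and its base edge corners at about (490,276) and (480,292). The large reader's red strip is on its right side, so its window faces image right (world -y).

Run:
```python
from h import *
d=pickle.load(open("f0.pkl","rb"))
T,S=d["top"],d["scene"]
b,s=plane(T,(485,284.4),56),plane(T,(458,263.2),56)
print("base,shoulder",b,s,np.linalg.norm(b-s),np.degrees(np.arctan2(*(s-b)[1::-1])))
print("capT/S",tri(ray(T,(442.97,254.18)),ray(S,(260.8,168.1))))
for c,s_,m in blobs(T["color"],(0,0,150),(180,70,255),100,(430,240,510,310)):
    r=cv2.minAreaRect(np.argwhere(m)[:,::-1].astype(np.float32));P=[plane(T,p,56) for p in cv2.boxPoints(r)];print(r,np.round(P,1).tolist(),[round(float(np.linalg.norm(P[i]-P[i-1])),1) for i in range(4)],np.degrees(np.arctan2(*(P[1]-P[0])[1::-1])),plane(T,c,56))
for a,bb,n in(((270.2,175.4),(363.3,201.2),"big"),((307.7,127),(284.9,247.2),"s1"),((309.4,232.5),(355.9,181.8),"s2")): print(n,tri(ray(T,a),ray(S,bb)))
for c,s_,m in blobs(T["color"],(5,150,90),(20,255,255),30,(360,110,410,170)): print("spare",c,plane(T,c,140))
```

```text
base,shoulder [ 392.70917468 -327.45875198   56.        ] [ 445.14679707 -260.65424366   56.        ] 84.92671295722681 51.87016477868449
capT/S (array([ 469.210444  , -231.10976259,   25.98046179]), np.float64(0.06816506662310949))
((467.61181640625, 270.3251037597656), (44.490455627441406, 20.159093856811523), 38.290164947509766) [[441.4, -224.4, 56.0], [482.4, -257.9, 56.0], [413.6, -344.6, 56.0], [373.4, -310.9, 56.0]] [110.0, 52.9, 110.7, 52.4] -39.277870241320045 [ 423.49111445 -289.19194805   56.        ]
big (array([636.11528506, 212.17820619, 195.03065571]), np.float64(0.042414906763833096))
s1 (array([775.70669636, 129.78179547, 136.12412786]), np.float64(0.4729768071929116))
s2 (array([510.06530063, 120.22279612, 135.84967968]), np.float64(0.6653625601415869))
spare [387.53684211 134.        ] [759.44080097 -70.28293104 140.        ]
```

```bash
cat > go.py <<'E'
import sys,numpy as np
from scipy.spatial.transform import Rotation as R
def go(pos,yaw=None,start=None):
    from workcell import env
    s=env.state();p=np.array(s["ee_pos"]);r=s["ee_rot"]
    M=R.from_euler("xyz",r,degrees=True).as_matrix()
    t=M.T@(np.array(pos)-p)/300
    tu=0 if yaw is None else -((yaw-r[2]+90)%180-90)/360 if abs(yaw)<1000 else 0
    print("shift",np.round(t,4),"turn",round(tu,4),"| at",np.round(p,1),np.round(r,1),"q",np.round(s["qpos"],0),"t",s["time_s"])
if __name__=="__main__":
    a=[float(x) for x in sys.argv[1:]];go(a[:3],a[3] if len(a)>3 else None)
E
python3 go.py 469 -231 190 51; python3 go.py 330 120 250
```

```text
shift [-1.7152 -2.2236  0.0093] turn -0.1862 | at [158.7 552.3 191.9] [-179.9   -0.   164. ] q [73. 18. 90. -0. 72. -1.] t 0.15
shift [-0.9467 -1.2273 -0.192 ] turn 0 | at [158.7 552.3 191.9] [-179.9   -0.   164. ] q [73. 18. 90. -0. 72. -1.] t 0.15
```

Call:
step_arm:
  linear:
    - [-0.77,-1.0,-0.15]
    - [-0.77,-1.0,-0.15]
    - [-0.77,-1.0,-0.15]
    - [-0.77,-1.0,-0.15]
    - [-0.77,-1.0,-0.15]
    - [-0.77,-1.0,-0.15]
    - [-0.77,-1.0,-0.15]
    - [-0.77,-1.0,-0.15]
    - [-0.77,-1.0,-0.15]
    - [-0.77,-1.0,-0.15]
  turn: [0.157,0.157,0.157,0.157,0.157,0.157,0.157,0.157,0.157,0.157]
  fingers: -1

```text
time_s: 1.4
ee_pos: [297.5, 201.6, 237.2]
ee_rot: [-180.0, -0.0, 107.6]
force: [0.0, -0.1, 0.8]
gripper_width: 91.5
gripper_force: 0.0
```

```bash
python3 go.py 469 -231 190 51
```

```text
shift [-1.5475  0.1089  0.1572] turn 0.1572 | at [297.5 201.6 237.2] [-180.    -0.   107.6] q [ 32.  -3. 109.   0.  74.  15.] t 1.4
```

Call:
step_arm:
  linear:
    - [-0.8,0.05,0.05]
    - [-0.8,0.05,0.05]
    - [-0.8,0.05,0.05]
    - [-0.8,0.05,0.05]
    - [-0.8,0.05,0.05]
    - [-0.8,0.05,0.05]
    - [-0.8,0.05,0.05]
  turn: [0.157,0.157,0.157,0.157,0.157,0.157,0.157]

```text
time_s: 2.28
ee_pos: [384.4, -23.3, 222.3]
ee_rot: [-180.0, 0.0, 51.0]
force: [-0.1, -0.6, -0.8]
gripper_width: 91.2
gripper_force: 0.0
```

```bash
python3 go.py 469 -231 190 51
```

```text
shift [-0.361   0.6546  0.1072] turn 0.0001 | at [384.4 -23.3 222.3] [-180.    0.   51.] q [ -5.  -0. 108.   0.  72.  34.] t 2.275
```

Call:
step_arm:
  linear:
    - [-0.361,0.655,0.107]
    - [-0.361,0.655,0.107]
    - [-0.361,0.655,0.107]
    - [-0.361,0.655,0.107]
    - [-0.361,0.655,0.107]
    - [-0.361,0.655,0.107]
  turn: [0,0,0,0,0,0]

```text
time_s: 3.02
ee_pos: [468.4, -230.7, 190.2]
ee_rot: [-179.9, -0.0, 51.0]
force: [-1.1, -0.5, -0.9]
gripper_width: 91.0
gripper_force: 0.0
```

```bash
cat >> h.py <<'E'
def wrist():
    from workcell import env,cams
    from scipy.spatial.transform import Rotation as R
    s=env.state();f=cams.grab_frame("wrist")
    M=np.eye(4);M[:3,:3]=R.from_euler("xyz",s["ee_rot"],degrees=True).as_matrix();M[:3,3]=s["ee_pos"]
    f["extrinsics"]=M@np.array(f["tool_from_camera"]);return f
E
python3 - <<'E'
from h import *
f=wrist();cv2.imwrite("pics/w1.png",f["color"]);pickle.dump(f,open("w1.pkl","wb"))
for c,s,m in blobs(f["color"],(105,120,40),(130,255,255),100):
    r=cv2.minAreaRect(np.argwhere(m)[:,::-1].astype(np.float32));print(c,s,r,plane(f,r[0],28),plane(f,c,28))
E
python3 go.py 469 -231 22 51
```

```text
[321.85539001 181.99561788] [ 304  166   37   33 1141] ((322.0, 182.0), (32.0, 36.0), 90.0) [ 470.17667928 -228.98567799   28.        ] [ 470.05850378 -228.88395691   28.        ]
shift [-3.000e-04  3.200e-03  5.615e-01] turn 0.0001 | at [ 468.4 -230.5  190.5] [-180.   -0.   51.] q [-27.  14.  97.   0.  70.  11.] t 3.075
```

View pics/w1.png

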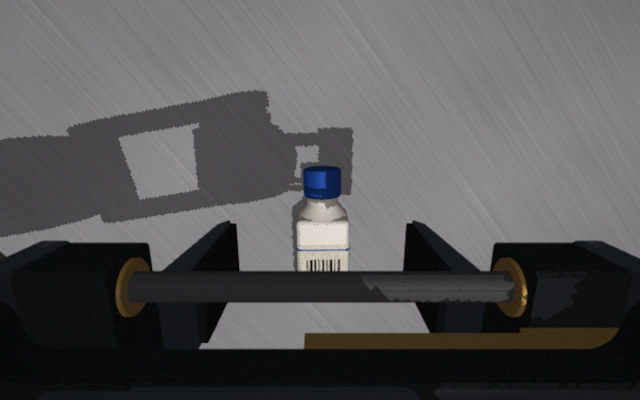

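The wrist view shows the bottle aligned with the image vertical. The cap is at (322,182), centred between the fingers, so the yaw of 51° and the position are confirmed.

Call:
step_arm:
  linear:
    - [0.004,0.002,0.17]
    - [0.004,0.002,0.34]
    - [0.004,0.002,0.46]
    - [0.004,0.002,0.52]
    - [0.004,0.002,0.55]
    - [0.004,0.002,0.568]
    - [0.004,0.002,0.568]
    - [0.004,0.002,0.568]
  turn: [0,0,0,0,0,0,0,0]

```text
time_s: 4.08
ee_pos: [470.3, -231.5, 20.8]
ee_rot: [179.9, -0.0, 50.9]
force: [1.1, -0.4, -0.2]
gripper_width: 91.4
gripper_force: 0.0
```

Call:
step_arm:
  linear:
    - [0,0,0]
    - [0,0,0]
    - [0,0,0]
    - [0,0,0]
    - [0,0,0]
    - [0,0,0]
    - [0,0,0]
    - [0,0,0]
  turn: [0,0,0,0,0,0,0,0]
  fingers: 1
  force: 6

```text
time_s: 5.08
ee_pos: [469.7, -231.2, 20.0]
ee_rot: [-180.0, -0.0, 50.9]
force: [-0.1, -0.2, 0.2]
gripper_width: 29.4
gripper_force: 4.9
```

Call:
step_arm:
  linear:
    - [0,0,0]
  turn: [0]

```text
time_s: 5.2
ee_pos: [469.7, -231.3, 20.0]
ee_rot: [-180.0, -0.0, 50.9]
force: [-1.2, -0.4, 0.4]
gripper_width: 29.4
gripper_force: 4.9
```

Run:
```python
from h import *
from workcell import cams
f=wrist();t=cams.grab_frame("top");s=cams.grab_frame("scene")
a=cv2.resize(t["color"][215:310,410:530],(480,380));b=cv2.resize(s["color"][100:200,210:310],(320,320))
c=np.zeros((600,800,3),np.uint8);c[:380,:480]=a;c[:320,480:]=b;c[380:,:480]=cv2.resize(f["color"],(480,300))[80:300];cv2.imwrite("pics/g1.png",c)
```

```text
(no output)
```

View pics/g1.png

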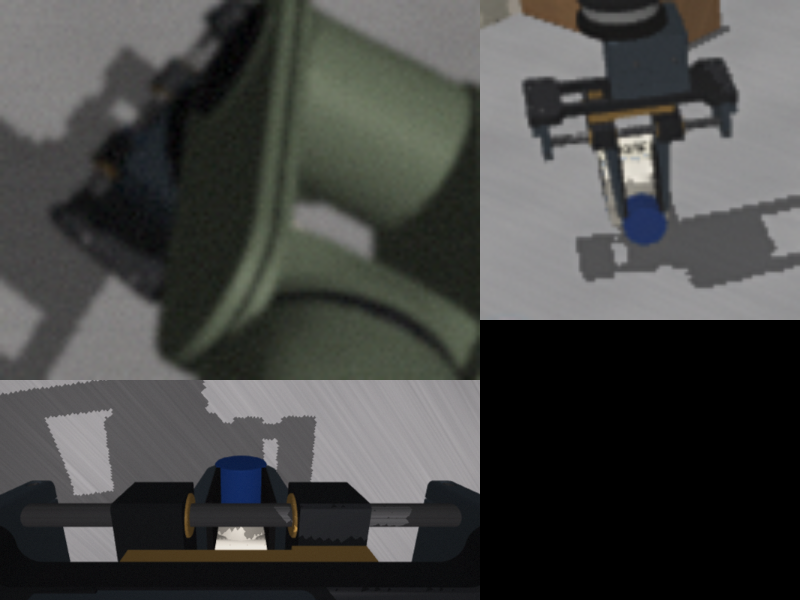

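The fingers hold the cap from both sides: it is the blue disc at (645,222) in the scene crop and (240,485) in the wrist crop. Next I roll it up about its base edge, with a light grip.

Call:
step_arm:
  linear:
    - [-0.005,0,-0.023]
    - [-0.012,0,-0.045]
    - [-0.02,0,-0.066]
    - [-0.028,0,-0.086]
    - [-0.038,0,-0.106]
    - [-0.049,0,-0.126]
    - [-0.061,0,-0.145]
    - [-0.074,0,-0.163]
    - [-0.088,0,-0.181]
    - [-0.102,0,-0.198]
    - [-0.102,0,-0.198]
  turn: [0,0,0,0,0,0,0,0,0,0,0]

```text
time_s: 6.72
ee_pos: [450.6, -255.4, 79.8]
ee_rot: [180.0, -0.0, 50.9]
force: [0.6, 0.1, -0.7]
gripper_width: 0.4
gripper_force: 0.0
```

Run:
```python
from h import *
from workcell import cams
f=wrist();s=cams.grab_frame("scene")
c=np.zeros((600,800,3),np.uint8);c[:480,:480]=cv2.resize(s["color"][90:190,210:310],(480,480));c[:200,480:]=cv2.resize(f["color"],(320,200));cv2.imwrite("pics/g2.png",c)
```

```text
(no output)
```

View pics/g2.png

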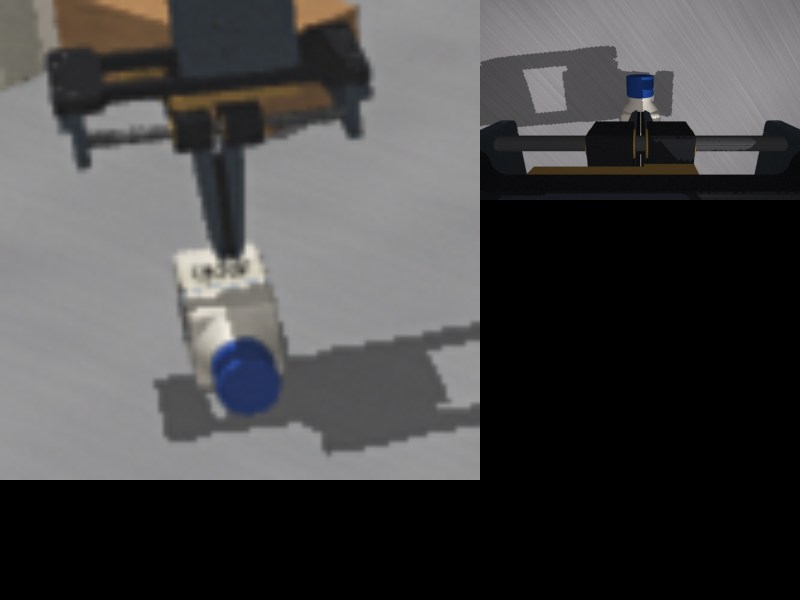

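The grip slipped off. The bottle still lies flat, with the closed fingers above it and the cap at (246,377) in the crop. I'll rise, open the fingers and measure again.

Call:
step_arm:
  linear:
    - [0.05,0,-0.2]
    - [0.1,0,-0.37]
    - [0.1,0,-0.37]
    - [0.1,0,-0.37]
    - [0.1,0,-0.37]
    - [0.1,0,-0.37]
    - [0.1,0,-0.37]
  turn: [0,0,0,0,0,0,0]
  fingers: -1

```text
time_s: 7.7
ee_pos: [469.0, -231.8, 189.7]
ee_rot: [-179.9, 0.0, 50.9]
force: [-0.1, 0.5, 0.0]
gripper_width: 67.6
gripper_force: 0.0
```

```bash
python3 - <<'E'
from h import *
from workcell import cams
f=wrist();s=cams.grab_frame("scene")
c=np.zeros((600,800,3),np.uint8);c[:400,:600]=cv2.resize(f["color"][130:290,200:440],(600,400),interpolation=2);c[400:,:240]=cv2.resize(s["color"][120:195,215:305],(240,200));cv2.imwrite("pics/g3.png",c)
pickle.dump((f,s),open("w2.pkl","wb"))
for c,s_,m in blobs(f["color"],(105,120,40),(130,255,255),100):
    r=cv2.minAreaRect(np.argwhere(m)[:,::-1].astype(np.float32));print(c,s_,r,plane(f,c,28))
    for c2,s2,m2 in blobs(s["color"],(105,120,40),(130,255,255),60,(230,130,290,190)): print(c2,s2,plane(s,c2,28),tri(ray(f,c),ray(s,c2)))
E
python3 go.py 469 -231 20 51
```

```text
[320.99651871 181.83115753] [ 303  166   37   33 1149] ((321.0, 182.0), (32.0, 36.0), 90.0) [ 470.05300162 -229.27682078   28.        ]
[260.8404908  168.18404908] [255 161  13  15 163] [ 471.80630631 -228.31660669   28.        ] (array([ 470.09037299, -229.68754727,   26.67253331]), np.float64(0.5791983858929801))
shift [ 0.0017 -0.0019  0.5669] turn -0.0002 | at [ 469.2 -231.8  190.1] [-180.     0.    50.9] q [-28.  14.  96.   0.  70.  12.] t 7.8
```

View pics/g3.png

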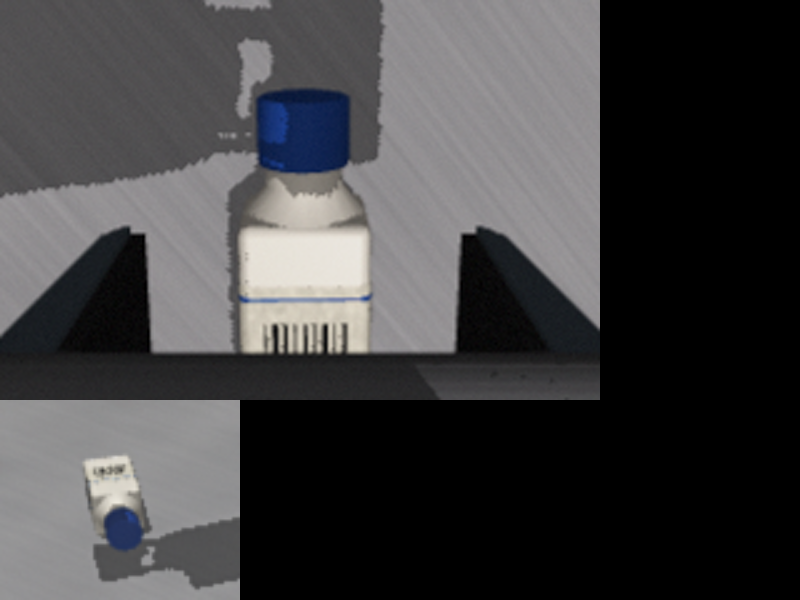

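Run:
```python
from workcell import env,cams
print([a for a in dir(env) if a[0]!='_'],env.tips_ahead)
print({k:v for k,v in env.state().items() if k in("time_s","ee_pos","gripper_width","force")})
```

```text
['Unreachable', 'job_done', 'state', 'tips_ahead'] 11.0
{'time_s': 7.8, 'ee_pos': array([ 469.22622491, -231.81778301,  190.07304144]), 'force': array([ 0.06938089, -0.48002716,  0.3179118 ]), 'gripper_width': 75.42591062793974}
```

Two things point to fingertips about 20 mm *behind* the reported TCP, not 11 mm ahead. In the wrist picture the tip corner sits at (237,222) with the gripper 91 mm open, and the 29.4 mm grip fits a chord high on the cap. So I'll descend slowly, watching the force.

Call:
step_arm:
  linear:
    - [0.005,-0.003,0.18]
    - [0.005,-0.003,0.36]
    - [0.005,-0.003,0.48]
    - [0.005,-0.003,0.55]
    - [0.005,-0.003,0.575]
    - [0.005,-0.003,0.59]
    - [0.005,-0.003,0.6]
    - [0.005,-0.003,0.605]
    - [0.005,-0.003,0.61]
    - [0.005,-0.003,0.61]
  turn: [0,0,0,0,0,0,0,0,0,0]

```text
time_s: 9.05
ee_pos: [469.7, -230.0, 7.6]
ee_rot: [180.0, -0.0, 50.9]
force: [-0.4, -0.1, -0.5]
gripper_width: 90.7
gripper_force: 0.0
```

Call:
step_arm:
  linear:
    - [0,0,0.007]
    - [0,0,0.014]
    - [0,0,0.02]
    - [0,0,0.02]
  turn: [0,0,0,0]

```text
time_s: 9.55
ee_pos: [469.5, -230.0, 1.2]
ee_rot: [-180.0, 0.0, 50.9]
force: [-0.4, -1.2, -0.0]
gripper_width: 91.1
gripper_force: 0.0
```

There's no contact at TCP z = 1, so the tips really are shorter than stated. I'll go lower and grip.

Call:
step_arm:
  linear:
    - [0,0,0.01]
    - [0,0,0.02]
    - [0,0,0.03]
    - [0,0,0.037]
    - [0,0,0.037]
  turn: [0,0,0,0,0]

```text
time_s: 10.18
ee_pos: [469.5, -230.0, -9.9]
ee_rot: [-180.0, -0.0, 50.9]
force: [0.1, 0.8, -0.3]
gripper_width: 90.6
gripper_force: 0.0
```

Call:
step_arm:
  linear:
    - [0,0,0]
    - [0,0,0]
    - [0,0,0]
    - [0,0,0]
    - [0,0,0]
    - [0,0,0]
    - [0,0,0]
    - [0,0,0]
  turn: [0,0,0,0,0,0,0,0]
  fingers: 1
  force: 6

```text
time_s: 11.18
ee_pos: [469.7, -230.1, -9.6]
ee_rot: [180.0, -0.0, 50.9]
force: [0.4, -0.0, -0.4]
gripper_width: 39.9
gripper_force: 6.0
```

The opening is 39.9 mm, the full cap width. Now the arc.

Call:
step_arm:
  linear:
    - [-0.005,0,-0.023]
    - [-0.012,0,-0.045]
    - [-0.02,0,-0.066]
    - [-0.028,0,-0.086]
    - [-0.038,0,-0.106]
    - [-0.049,0,-0.126]
    - [-0.061,0,-0.145]
    - [-0.074,0,-0.163]
    - [-0.088,0,-0.181]
    - [-0.102,0,-0.198]
    - [-0.102,0,-0.198]
  turn: [0,0,0,0,0,0,0,0,0,0,0]

```text
time_s: 12.55
ee_pos: [450.2, -254.1, 50.1]
ee_rot: [180.0, -0.0, 50.9]
force: [1.2, -0.2, -0.4]
gripper_width: 39.8
gripper_force: 6.0
```

Run:
```python
from h import *
from workcell import cams
f=wrist();s=cams.grab_frame("scene")
c=np.zeros((480,800,3),np.uint8);c[:480,:480]=cv2.resize(s["color"][90:190,210:310],(480,480));c[:200,480:]=cv2.resize(f["color"],(320,200));cv2.imwrite("pics/g4.png",c)
```

```text
(no output)
```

View pics/g4.png

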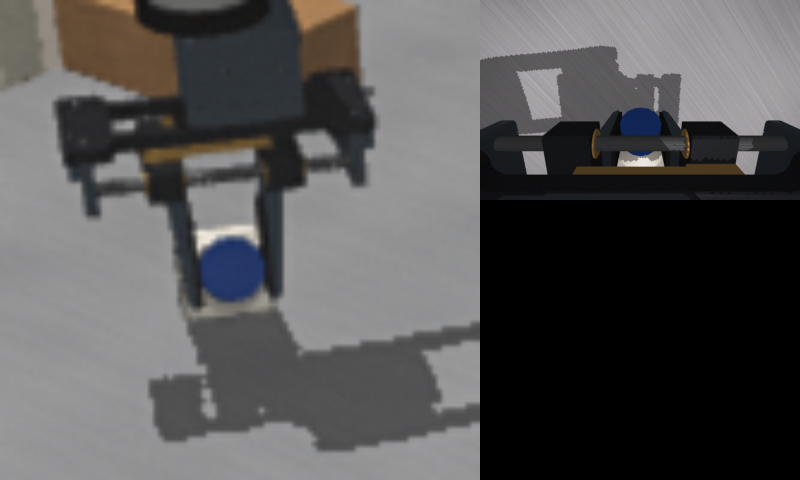

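It's pivoting as intended: the cap's end face is at (232,268) in the crop, between the pads, with the base on the bench. I'll continue the arc to upright.

Call:
step_arm:
  linear:
    - [-0.016,0,-0.016]
    - [-0.032,0,-0.031]
    - [-0.049,0,-0.046]
    - [-0.067,0,-0.059]
    - [-0.086,0,-0.072]
    - [-0.105,0,-0.083]
    - [-0.124,0,-0.093]
    - [-0.145,0,-0.103]
    - [-0.165,0,-0.111]
    - [-0.187,0,-0.118]
    - [-0.223,0,-0.128]
    - [-0.259,0,-0.134]
    - [-0.296,0,-0.138]
    - [-0.334,0,-0.138]
    - [-0.371,0,-0.135]
    - [-0.408,0,-0.131]
    - [-0.408,0,-0.131]
    - [-0.408,0,-0.131]
  turn: [0,0,0,0,0,0,0,0,0,0,0,0,0,0,0,0,0,0]

```text
time_s: 14.9
ee_pos: [372.9, -348.6, 88.8]
ee_rot: [-179.9, 0.0, 50.9]
force: [-1.8, 0.8, -0.4]
gripper_width: 40.2
gripper_force: 6.0
```

Run:
```python
from h import *
from workcell import cams
s=cams.grab_frame("scene");t=cams.grab_frame("top");f=wrist()
c=np.zeros((560,800,3),np.uint8);c[:480,:480]=cv2.resize(s["color"][70:170,200:300],(480,480));c[:200,480:]=cv2.resize(f["color"],(320,200));c[200:520,480:]=cv2.resize(t["color"][210:310,420:520],(320,320));cv2.imwrite("pics/g5.png",c)
```

View pics/g5.png

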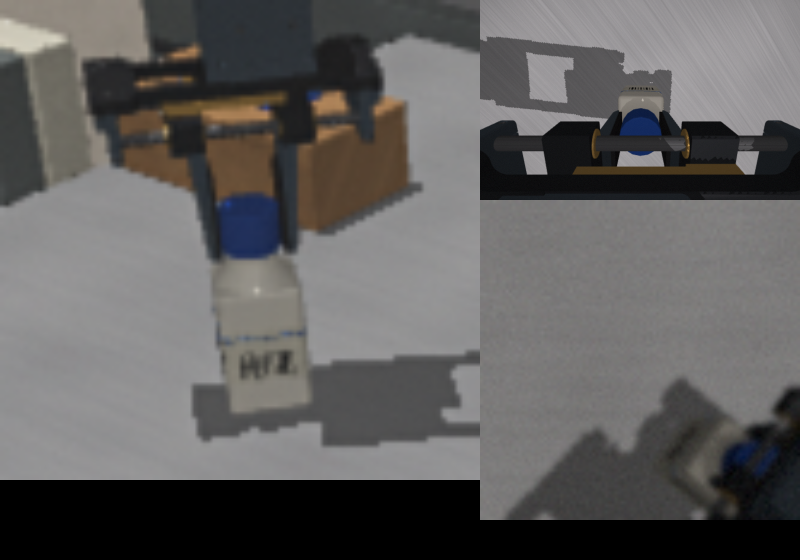

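The bottle is nearly upright, with the cap at (248,226) and the base at (270,405) in the scene crop. I'll measure the remaining tilt from the base's front edge in the wrist view.

Run:
```python
from h import *
from workcell import env,cams
f=wrist();s=env.state();p=np.array(s["ee_pos"]);a=np.array([np.cos(np.radians(50.9)),np.sin(np.radians(50.9)),0])
pickle.dump((f,cams.grab_frame("scene")),open("w3.pkl","wb"))
im=f["color"]
for r in range(160,235,4): print(r,im[r,316:326].mean(0).astype(int),im[r,300].astype(int), end=" ; ")
print()
for r in (168,172,176,180,184,190): print(r,[round(float((plane(f,(321,r),z)-p)@a),1) for z in (0,10,90)])
```

```text
160 [90 88 90] [91 90 90] ; 164 [89 88 89] [92 90 91] ; 168 [90 89 90] [90 89 90] ; 172 [89 95 99] [ 91  97 101] ; 176 [58 64 66] [70 76 81] ; 180 [79 87 90] [77 72 69] ; 184 [ 92  97 101] [ 91  97 101] ; 188 [ 91  96 101] [ 92  98 102] ; 192 [107 114 118] [109 116 122] ; 196 [118 126 131] [126 133 139] ; 200 [118 125 130] [132 138 145] ; 204 [116 123 128] [117 124 128] ; 208 [115 122 126] [114 121 125] ; 212 [113 119 124] [114 121 126] ; 216 [89 80 78] [113 120 124] ; 220 [64 28 12] [111 117 122] ; 224 [65 28 13] [64 27 13] ; 228 [65 28 14] [64 31 15] ; 232 [65 29 13] [64 29 11] ; 
168 [29.2, 30.8, 43.4]
172 [25.8, 27.5, 41.1]
176 [22.3, 24.2, 38.8]
180 [18.9, 20.8, 36.4]
184 [15.4, 17.5, 34.1]
190 [10.1, 12.4, 30.5]
```

It's upright to within 1–2°: the base edge measures 28 mm ahead of the cap axis, as it should. I'll ease it down and release.

Call:
step_arm:
  linear:
    - [0,0,0.002]
    - [0,0,0.004]
    - [0,0,0.006]
    - [0,0,0.008]
    - [0,0,0.008]
    - [0,0,0.008]
  turn: [0,0,0,0,0,0]
  force: 3

```text
time_s: 15.9
ee_pos: [373.3, -349.0, 86.8]
ee_rot: [180.0, 0.0, 50.9]
force: [-2.6, -0.4, 4.8]
gripper_width: 40.1
gripper_force: 3.0
```

Call:
step_arm:
  linear:
    - [0,0,0]
    - [0,0,0]
    - [0,0,0]
    - [0,0,0]
    - [0,0,0]
    - [0,0,0]
    - [0,0,0]
    - [0,0,0]
    - [0,0,0]
    - [0,0,0]
  turn: [0,0,0,0,0,0,0,0,0,0]
  fingers: -1

```text
time_s: 17.15
ee_pos: [373.2, -348.8, 86.6]
ee_rot: [-180.0, -0.0, 50.9]
force: [-0.3, -0.3, -0.3]
gripper_width: 91.5
gripper_force: 0.0
```

Run:
```python
from h import *
from workcell import env,cams
f=wrist();S=cams.grab_frame("scene");s=env.state();p=np.array(s["ee_pos"]);c0,s0=np.cos(np.radians(50.9)),np.sin(np.radians(50.9))
a=np.array([c0,s0,0]);b=np.array([s0,-c0,0])
im=f["color"]
print([(r,int(im[r,316:326].mean())) for r in range(162,222,2)])
for r in (168,172,176,186,188,190,192,194): print(r,[round(float((plane(f,(321,r),z)-p)@a),1) for z in (0,90)],end=";")
print(p,s["time_s"])
for c,s_,m in blobs(S["color"],(105,120,40),(130,255,255),60,(230,80,290,170)): print(c,s_,plane(S,c,125))
for c,s_,m in blobs(im,(105,120,40),(130,255,255),100):
    x0,y0,w,h,_=s_;print("wrist",c,s_,[(plane(f,(x0+w/2,y0),140)-p)@v for v in (a,b)])
```

```text
[(162, 80), (164, 81), (166, 82), (168, 82), (170, 85), (172, 87), (174, 83), (176, 57), (178, 58), (180, 77), (182, 69), (184, 83), (186, 88), (188, 88), (190, 88), (192, 88), (194, 100), (196, 120), (198, 120), (200, 115), (202, 117), (204, 115), (206, 113), (208, 112), (210, 112), (212, 111), (214, 110), (216, 109), (218, 109), (220, 56)]
168 [29.5, 43.8];172 [26.1, 41.5];176 [22.7, 39.2];186 [14.1, 33.4];188 [12.4, 32.2];190 [10.6, 31.0];192 [8.9, 29.8];194 [7.1, 28.6];[ 373.20268105 -348.80474152   86.59261487] 17.25
[251.25874126 116.74125874] [245 111  13  13 143] [ 374.57256998 -347.94511974  125.        ]
wrist [321.10048721 249.07856273] [ 280  220   83   52 3284] [np.float64(29.005883210967514), np.float64(-0.5948223722868542)]
wrist [321.05483871 307.12580645] [290 302  63  14 620] [np.float64(-10.98233993203041), np.float64(-0.5393000853591573)]
```

The bottle stands upright on its own: the base edge and shoulder edge both sit 28 mm from the axis, with zero force. Now I'll regrip the cap firmly.

Call:
step_arm:
  linear:
    - [0,0,-0.007]
    - [0,0,-0.007]
    - [0,0,-0.007]
    - [0,0,-0.007]
    - [0,0,-0.007]
    - [0,0,-0.007]
    - [0,0,-0.007]
    - [0,0,-0.007]
    - [0,0,-0.007]
  turn: [0,0,0,0,0,0,0,0,0]
  fingers: 1
  force: 25

```text
time_s: 18.38
ee_pos: [373.2, -348.8, 88.7]
ee_rot: [-180.0, -0.0, 50.9]
force: [1.9, -0.4, -0.2]
gripper_width: 39.5
gripper_force: 25.0
```

Call:
step_arm:
  linear:
    - [0,0,-0.02]
    - [0,0,-0.05]
    - [0,0,-0.1]
    - [0,0,-0.16]
    - [0,0,-0.22]
    - [0,0,-0.28]
    - [0,0,-0.32]
    - [0,0,-0.34]
    - [0,0,-0.34]
  turn: [0,0,0,0,0,0,0,0,0]

```text
time_s: 19.5
ee_pos: [373.2, -348.8, 190.9]
ee_rot: [180.0, -0.0, 50.9]
force: [0.5, -0.3, -2.9]
gripper_width: 39.4
gripper_force: 25.0
```

```bash
python3 go.py 646 90 190 97.2
```

```text
shift [ 1.7088 -0.2161  0.0031] turn -0.1285 | at [ 373.2 -348.8  190.9] [180.   -0.   50.9] q [-44.  13.  98.   0.  69.  -5.] t 19.5
```

Lifted; the bottle weighs about 3 N. Now I carry it across in moderate steps.

Call:
step_arm:
  linear:
    - [0.03,-0.004,0]
    - [0.1,-0.013,0]
    - [0.18,-0.023,0]
    - [0.26,-0.033,0]
    - [0.34,-0.043,0]
    - [0.42,-0.053,0]
    - [0.5,-0.063,0]
    - [0.58,-0.073,0]
    - [0.66,-0.083,0]
    - [0.74,-0.094,0]
    - [0.81,-0.102,0]
    - [0.87,-0.11,0]
    - [0.9,-0.114,0]
    - [0.9,-0.114,0]
  turn: [-0.003,-0.008,-0.015,-0.025,-0.035,-0.045,-0.055,-0.065,-0.075,-0.085,-0.095,-0.105,-0.115,-0.12]

```text
time_s: 21.25
ee_pos: [516.9, -116.9, 190.3]
ee_rot: [-180.0, -0.0, 94.3]
force: [-1.0, -0.8, -2.8]
gripper_width: 39.3
gripper_force: 25.0
```

```bash
python3 go.py 646 90 190 97.2
```

```text
shift [0.6553 0.4808 0.0008] turn -0.008 | at [ 516.9 -116.9  190.3] [-180.    -0.    94.3] q [-14.  14.  96.   0.  70. -18.] t 21.25
```

Call:
step_arm:
  linear:
    - [0.02,0.015,0]
    - [0.07,0.05,0]
    - [0.14,0.1,0]
    - [0.22,0.16,0]
    - [0.3,0.22,0]
    - [0.38,0.28,0]
    - [0.46,0.34,0]
    - [0.53,0.39,0]
    - [0.59,0.43,0]
    - [0.63,0.46,0]
    - [0.655,0.481,0]
    - [0.655,0.481,0]
    - [0.655,0.481,0]
  turn: [-0.008,-0.008,-0.008,-0.008,-0.008,-0.008,-0.008,-0.008,-0.008,-0.008,-0.008,-0.008,-0.008]

```text
time_s: 22.88
ee_pos: [646.3, 88.1, 190.8]
ee_rot: [-180.0, 0.0, 97.0]
force: [-0.3, 0.9, -2.6]
gripper_width: 39.4
gripper_force: 25.0
```

```bash
python3 - <<'E'
from h import *
from workcell import env,cams
f=wrist();S=cams.grab_frame("scene");pickle.dump((f,S),open("w4.pkl","wb"))
for c,s,m in blobs(f["color"],(0,150,60),(8,255,255),100)+blobs(f["color"],(172,150,60),(180,255,255),100):
    r=cv2.minAreaRect(np.argwhere(m)[:,::-1].astype(np.float32));B=cv2.boxPoints(r)
    print(c,s,r,np.round([plane(f,p,198)[:2] for p in B],1).tolist())
for c,s,m in blobs(f["color"],(105,120,30),(130,255,255),100): print("cap",c,s)
E
python3 go.py 646.2 125.6 166.6 97.2
```

```text
[330.83519252   9.96329615] [ 265    0  133   21 2779] ((331.0, 10.0), (20.0, 132.0), 90.0) [[603.5, 211.6], [667.8, 219.6], [669.4, 210.8], [604.2, 202.8]]
[330.5739645   48.63609467] [289  47  81   5 338] ((329.0, 49.0), (4.0, 80.0), 90.0) [[617.3, 191.9], [657.5, 196.9], [657.8, 195.0], [617.4, 190.1]]
[140.66858458 147.12888377] [109 134  65  27 869] ((140.90541076660156, 147.06756591796875), (14.37874698638916, 63.590087890625), 77.6609115600586) [[524.2, 130.0], [557.8, 141.4], [559.5, 134.0], [525.6, 122.4]]
[501.2039801 177.5      ] [470 165  63  26 804] ((501.1347961425781, 177.4157257080078), (61.761409759521484, 13.641478538513184), 12.994616508483887) [[724.0, 137.5], [724.0, 145.1], [759.3, 141.5], [759.8, 133.9]]
cap [320.90421115 248.47479241] [ 279  219   84   53 3372]
cap [321.09977827 306.03104213] [293 302  57  12 451]
shift [0.1242 0.0148 0.081 ] turn -0.0007 | at [646.3  88.1 190.9] [-180.    0.   97.] q [ 7. 25. 79. -0. 76. -0.] t 22.975
```

```bash
python3 go.py 647 124.5 168.7 97.2
```

```text
shift [0.1203 0.017  0.074 ] turn -0.0007 | at [646.3  88.1 190.9] [-180.    0.   97.] q [ 7. 25. 79. -0. 76. -0.] t 22.975
```

Call:
step_arm:
  linear:
    - [0.01,0.002,0.008]
    - [0.03,0.005,0.02]
    - [0.05,0.008,0.035]
    - [0.075,0.011,0.05]
    - [0.095,0.014,0.06]
    - [0.11,0.016,0.068]
    - [0.118,0.017,0.073]
    - [0.12,0.017,0.074]
    - [0.12,0.017,0.074]
    - [0.12,0.017,0.074]
    - [0.12,0.017,0.074]
    - [0.12,0.017,0.074]
  turn: [0,0,0,0,0,0,0,0,0,0,0,0]

```text
time_s: 24.48
ee_pos: [647.3, 125.0, 168.6]
ee_rot: [180.0, -0.0, 97.0]
force: [-0.8, 0.4, -1.7]
gripper_width: 39.5
gripper_force: 25.0
```

```bash
python3 - <<'E'
from h import *
from workcell import env,cams
S=cams.grab_frame("scene");T=cams.grab_frame("top");s=env.state();print(s["ee_pos"],s["ee_rot"],s["force"],s["qvel"].round(2))
c=np.zeros((480,800,3),np.uint8);c[:]=0
c[:480,:480]=cv2.resize(S["color"][110:310,240:440],(480,480));c[:320,480:]=cv2.resize(T["color"][110:250,230:370],(320,320));cv2.imwrite("pics/fin.png",c)
E
python3 go.py 647 124.5 168.7 97.2
```

```text
[647.26985252 125.03466089 168.5857744 ] [ 1.79996748e+02 -6.18187990e-03  9.70042208e+01] [ 0.06776478  0.47498811 -2.90603308] [-0.04  0.04 -0.03 -0.02 -0.05  0.05]
shift [-0.0017 -0.0011 -0.0004] turn -0.0005 | at [647.3 125.  168.6] [180.  -0.  97.] q [10. 27. 80.  0. 73.  3.] t 24.575
```

View pics/fin.png

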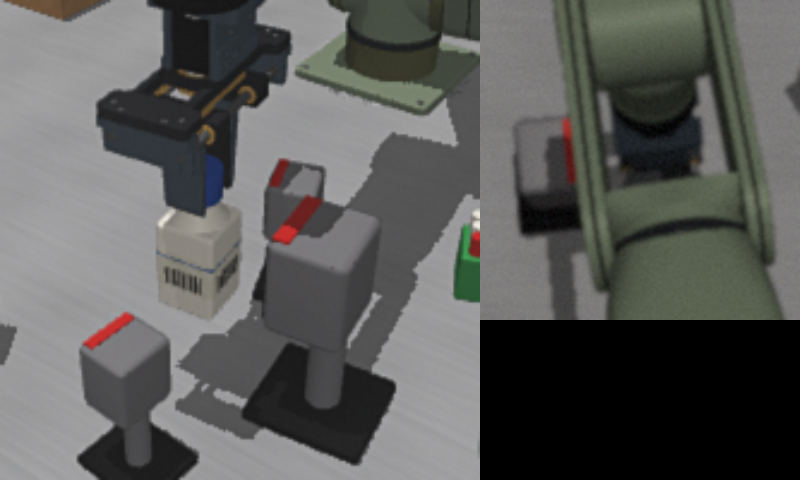

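The bottle hangs upright by its cap at (200,260) in the scene crop, in front of the big reader's window (head at 320,275). It touches nothing and is steady.

```bash
python3 -c "
from workcell import env
print(env.job_done())"
```

```text
the job is handed in; nothing more can be done
None
```

The bottle was stood up and let go so that it stood by itself. It is now held by its blue cap, upright and steady, about 79 mm straight out from the large reader's window and level with its middle; the job was handed in at about 25 s.

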